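Clip the pattern board to the painter's copy stand

TASK

The painter's pattern board is only leaning loose on the copy stand. Take the black and orange spring clamp that is parked on the wall of the wooden caddy, squeeze it open, and clip it over the middle of the stand's top edge so that it nips the pattern board and the back panel together, both pads fully on, handles standing up in line with the board. Leave the board seated on its ledge and do not disturb the other ware on the bench.

Things in the scene. Friction and masses are not known exactly. Their poses are not given: they have to be found in the camera images.
- clip: Spring clamp, 100 mm tall, 24 mm wide, 65 g, black with orange handle grips and jaw pads: two like halves, as a clothes peg; squeezing the handles spreads the jaws. Origin on the pivot pin; z up to the handles, y along the pin, x across the jaws. The frame is that of the half on the -x side. Starts upright, clipped over the caddy wall nearest the robot, pad middles 12 mm below the rim.
- clip_grip (a point): good place to pinch: between the handles, 44 mm above the pivot, 10 mm below the handle ends; fingers close along clip x. Parked, the handles measure 64 mm over their outsides near the ends, narrowing to 48 mm at 18 mm above the pivot. Fixed to the same half as clip.
- clip_tip (a point): midway between the pads' inner faces (at 8 mm gap), at pad mid height, 40 mm below the pivot. Pads 12 mm tall, 24 mm wide; 32 mm clear throat from pad middle up to the pivot; jaws reach 17 mm out either side. Fixed to the same half as clip: with the jaw at q the clamp's true middle plane is turned by q/2 about the pivot, so the open jaws' middle then lies 20 mm x q to +x of this point.
- clip_jaw (a joint): opening of the clamp's +x half against the other, rad: 0 at an 8 mm gap, pads parallel; -0.2 shut; +0.42 stop, about 25 mm gap. The spring always closes it: about 8 N at the pads at 0; squeezing the handle ends to 47 mm overall opens it about 0.28 and takes about 10 N.
- caddy: fixed open wooden box 120 x 190 x 75 mm (x, y, z), walls 8 mm, with a sponge and two small jars inside no taller than the rim; origin at the centre of its underside; the clamp is parked up to 50 mm either side of the middle of its -x (robot side) long wall
- stand: fixed beech copy stand (small easel), 160 mm wide, 135 mm deep, 185 mm tall; origin on the bench under the ledge; face and ledge look to its +x, away from the robot; feet and a rear strut on its -x side (strut meets the panel 75 mm below its top)
- panel_top (a point): middle of the top edge of the stand's back panel, on its front face where the board touches. z up along the panel (leaning 0.2 rad back, to the stand's -x), x out of the face towards the board, y along the edge. Panel: plywood, 160 mm wide, 5 mm thick (x -5 to 0 mm), 158 mm tall above the ledge. The board fills x 0 to 4 mm, its top edge flush.
- card: pattern board: loose rigid cream board 150 mm wide, 158 mm tall, 4 mm thick, 110 g, with a blue and terracotta flower; leans on the panel, its lower edge on the ledge behind a 6 mm lip; origin at the middle of its lower edge, z up along it, x out of its face
- mug: white unpainted mug, 80 mm tall, on the turntable (top 60 mm above the bench) at the middle of the far side; leave alone
- jar: small amber pigment jar, 44 mm across, 52 mm tall, on the bench between caddy and stand, nearer the robot; leave alone
- bowl_blue: blue bowl, 124 mm across, 62 mm tall, out on the left; leave alone
- bowl_red: terracotta bowl, 124 mm across, 62 mm tall, out on the right; leave alone
- cup: white cup without handle, 68 mm across, 60 mm tall, on the right; leave alone
Not all that is in view belongs to the job. What is shaped like the card but green is not meant. Several things have the shape of the clip; the one meant has the colours described above.

How it is judged (in metres and radians):
On the way, in this order (a step that is already met when the one before it is completed fails the run):
1. the clamp, squeezed open, has been lifted off the caddy (value of joint clip_jaw above 0.1 rad and distance of clip from where it was at the start of the episode above 0.05 m and contact force between clip and caddy below 0.1 N), for 0.1 s.
2. its open jaws straddle the top edges of board and panel (value of joint clip_jaw above 0.08 rad and z of clip_tip in the frame of panel_top between -0.036 and -0.003 m and x of clip_tip in the frame of panel_top between -0.014 and 0.014 m and y of clip_tip in the frame of panel_top between -0.035 and 0.035 m), for 0.1 s.
At the end, for the whole second after the job is handed in: The clamp has closed on both the pattern board and the back panel (over 2 N on each), its pad middle at least 5 mm below the top edge and within 30 mm of its middle, handles up within 0.3 rad of the board's line; the board flat on the panel (0.06 rad) and within 8 mm of where it stood; both at rest (contact force between clip and card above 2 N and contact force between clip and stand above 2 N and value of joint clip_jaw below 0.1 rad and z of clip_tip in the frame of panel_top below -0.005 m and y of clip_tip in the frame of panel_top between -0.03 and 0.03 m and angle between the z axis of clip and the z axis of panel_top, either way round below 0.3 rad and z of clip in the frame of panel_top above 0 m and distance of card from where it was at the start of the episode below 0.008 m and angle between the x axis of card and the x axis of panel_top, either way round below 0.06 rad and linear speed of each of clip, card below 0.02 m/s); the robot touches nothing.
It fails at once if the pattern board was knocked or lifted from its ledge (over 20 mm) (distance of card from where it was at the start of the episode above 0.02 m).
It fails at once if other ware was pushed about (over 25 mm) (distance of any of mug, jar, bowl_blue, bowl_red, cup from where it was at the start of the episode above 0.025 m).
It also fails if it takes over 40 s, if anything falls off the work surface, if the arm or the gripper's body presses on something with over 40 N, if the wrist force passes 120 N, or if a joint passes its speed limit or range.

ROBOT

A 7-joint arm with a two-finger parallel gripper is mounted at the origin on the work surface. World frame = base frame: x ahead of the robot, y to its left, z up, the work surface at z = 0. Lengths are in m, angles in degrees, forces in N, time in s.
With the tool pointing down it reaches from about 0.4 to 0.85 m from the base axis. Payload 4.4 kg.
Tool frame: the origin (TCP) lies midway between the tips of the shut fingers; the grasp point (between the pads) lies arm.grip_depth behind it (arm.grip_depth is the distance from the TCP to the grasp point, in m); z points along the fingers, y is the direction in which the jaws open and shut (so a half turn about z gives the same grasp; the last joint's range is limited). The gripper opens to 94 mm and grips with 3 to 60 N. Pads are 16 mm wide; open, the fingers measure 119 mm over their backs; the gripper's body (75 mm by 177 mm) begins 78 mm behind the grasp point.
Start: joints at [-68.686, 36.005, 2.206, 86.941, -1.547, 57.084, -1.146], TCP at [0.276, 0.589, 0.205] pointing down, gripper open.
Joint ranges: [-175.42, 175.42], [-21.48, 121.26], [-71.46, 75.88], [10.55, 141.38], [-63.04, 243.04], [13.31, 113.54], [-168.57, 168.57]. Speed limits (degrees/s): [147.25, 147.25, 180, 180, 180, 180, 180].

INTERFACE

Orientations are given as [roll, pitch, yaw] about the fixed x, y, z axes, in that order (R = Rz(yaw) Ry(pitch) Rx(roll)).
In Python, from rig import arm gives the robot as it stands. The module is installed in compiled form; this text tells all that it offers. Calls block until the motion is done:
- arm.reach(position, orientation): joint-space move of the TCP to a pose.
- arm.servo_line(position, orientation=None, vel=0.15, f_stop=None): straight line of the TCP; orientation=None keeps the orientation; vel is the mean speed in m/s. With f_stop (N) it stops when the force on the tool has changed by that much, and returns True; else False.
- arm.move_joints(angles): joint-space move.
- arm.let_go() and arm.clamp(force=None): open the fingers fully, or close them until they stop; force is the grip in N (None keeps the last).
- arm.sleep(seconds).
- arm.inverse_kinematics(position, orientation): joint angles nearest the present ones, or None.
- arm.sense(): the state.
- arm.capture(name): name is "scene" or "side" or "wrist"; returns (picture, depth): 420x560x3 uint8, red, green, blue; 420x560 float32, m along the optical axis (not along the pixel's ray), 0 where there is no reading.
- arm.camera_params(name): a dict with "mtx" (3x3 intrinsics, pixels), "xyz" and "attitude" of the camera in the world. Camera axes: x right, y down, z forward; pixel columns grow to the right and rows downward; lengths in m; the calibration is good to about 2 mm. A picture is of the moment at which its call begins: read the wrist's pose just before it. camera_params takes no time and is no camera call; for the wrist camera it gives the pose at the moment of the call.
A pose or a line that the arm cannot do raises arm.Unreachable and nothing moves.
- arm.finish_job(): hands the job in, once; it reports no verdict.
The state is a dict: "t": time; "q": joint angles; "joint_vel": joint speeds; "effort": joint torques, N m; "tcp_pos": TCP position; "tool_rot": TCP orientation; "wrist_force": force on the tool from outside, world axes, zero at the start; "ft_torque": the same for the moment, N m; "gripper_width": opening from 0.0 (shut) to 1.0 (fully open).
Only numpy, scipy, OpenCV 4.12 (cv2) and the standard library are available. Lean on these libraries where they do the work, as an engineer would, in place of code of your own. Each camera call takes 0.05 s, during which the arm holds its last target.

## Working session

There is one attempt and no reset: what is moved stays moved. The work goes in short steps, each a Python script; the robot and the scene stay as the last script left them, time stands still between calls to the robot, and variables do not carry over. Pictures are saved under pics/ and viewed, and the job is handed in when it is done.

```bash
mkdir -p pics; ls; python3 - <<'E'
from rig import arm
import cv2,numpy as np
print(arm.grip_depth)
for n in ["scene","side","wrist"]:
    cp=arm.camera_params(n); print(n,cp)
    p,d=arm.capture(n); cv2.imwrite(f"pics/{n}0.png",p[:,:,::-1]); np.save(f"{n}0.npy",d)
s=arm.sense(); print(s)
E
```

```text
pics
0.0188
scene {'mtx': array([[466.55050273,   0.        , 278.01874261],
       [  0.        , 466.55050273, 211.1783852 ],
       [  0.        ,   0.        ,   1.        ]]), 'xyz': array([ 0.99670349, -0.85443378,  1.13961608]), 'attitude': array([-136.38130276,   -0.5153835 ,   29.66176678])}
side {'mtx': array([[422.93362052,   0.        , 278.68585848],
       [  0.        , 422.93362052, 205.13388624],
       [  0.        ,   0.        ,   1.        ]]), 'xyz': array([ 0.43036023, -0.79147848,  0.84142494]), 'attitude': array([-132.62589211,    1.17072553,   -7.82247969])}
wrist {'mtx': array([[307.50078897,   0.        , 282.22533756],
       [  0.        , 307.50078897, 207.87853598],
       [  0.        ,   0.        ,   1.        ]]), 'xyz': array([0.20353344, 0.62098769, 0.38493146]), 'attitude': array([1.64437886e+02, 4.72472037e-03, 6.49512235e+01])}
{'t': 0.15, 'q': array([-68.68476563,  36.04707084,   2.2041735 ,  86.97818811,
        -1.54621617,  57.08432214,  -1.14579609]), 'joint_vel': array([ 0.02004248, -0.15401623,  0.00253016, -0.00837151, -0.00512695,
       -0.09216342, -0.04953557]), 'effort': array([ 1.81180752e-03, -5.50087237e+01,  1.14517495e+00, -1.86815822e+01,
       -5.20640169e-02,  2.08479585e-02,  9.48596858e-05]), 'tcp_pos': array([0.27536398, 0.58827307, 0.20478802]), 'tool_rot': array([-1.79920142e+02,  1.64858905e-03,  1.54914345e+02]), 'wrist_force': array([ 0.36932985, -0.24672595,  0.67979348]), 'ft_torque': array([ 0.00798239, -0.02358091,  0.03937435]), 'gripper_width': 1.0030337555910689}
```

View pics/scene0.png

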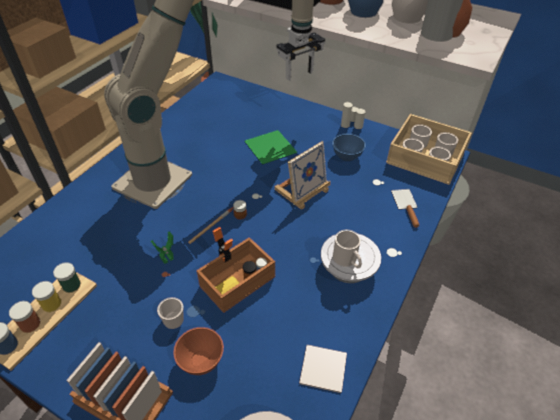

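View pics/side0.png

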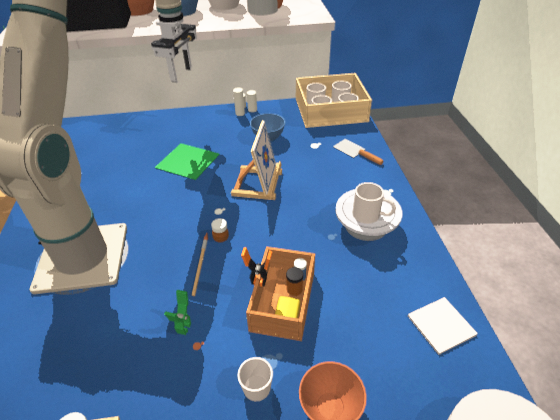

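View pics/wrist0.png

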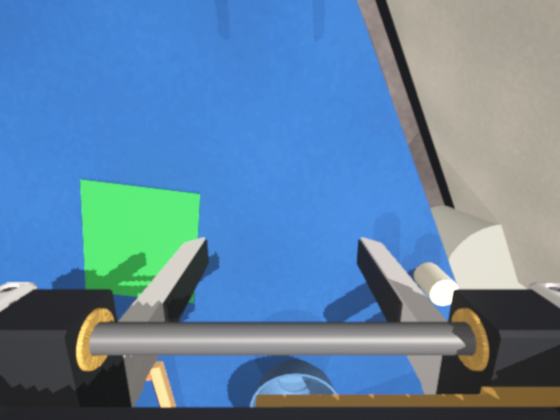

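The scene view shows the orange and black clip at (223,245) on the caddy (236,275), the stand with the board at (308,180), and the amber jar at (240,207). Next I'll turn depth into world points and measure each of them.

```bash
cat > h.py <<'E'
import numpy as np,cv2
from scipy.spatial.transform import Rotation as Ro
def R(a): return Ro.from_euler('xyz',a,degrees=True).as_matrix()
def cloud(cp,d):
    K=cp['mtx']; v,u=np.mgrid[:d.shape[0],:d.shape[1]]
    P=np.stack([(u-K[0,2])/K[0,0]*d,(v-K[1,2])/K[1,1]*d,d],-1)
    W=P@R(cp['attitude']).T+cp['xyz']; W[d<=0]=np.nan
    return W
E
python3 - <<'E'
from h import *
from rig import arm
for n,pts in [("scene",dict(clip=(218,233),blk=(223,250),jar=(240,207),board=(308,175),table=(250,220),greenc=(165,247),mug=(347,245),bowl=(348,148))),("side",dict(clip=(249,262),blk=(260,270),jar=(220,230),table=(150,200),panel=(262,160)))]:
    d=np.load(n+"0.npy"); W=cloud(arm.camera_params(n),d)
    for k,(u,v) in pts.items(): print(n,k,W[v,u].round(3))
    p=cv2.imread(f"pics/{n}0.png")
    hsv=cv2.cvtColor(p,cv2.COLOR_BGR2HSV)
    # crops
    for nm,(u,v) in dict(a=pts['clip'],b=pts.get('board') or pts['panel']).items():
        c=p[v-45:v+60,u-60:u+80]; cv2.imwrite(f"pics/crop_{n}_{nm}.png",cv2.resize(c,None,fx=5,fy=5,interpolation=cv2.INTER_CUBIC))
E
```

```text
scene clip [ 0.429 -0.183  0.141]
scene blk [ 0.456 -0.202  0.103]
scene jar [0.374 0.009 0.047]
scene board [0.516 0.211 0.095]
scene table [ 0.405  0.017 -0.006]
scene greenc [ 0.271 -0.246  0.049]
scene mug [0.748 0.012 0.078]
scene bowl [0.54  0.511 0.012]
side clip [ 0.433 -0.189  0.124]
side blk [ 0.455 -0.205  0.112]
side jar [ 0.367 -0.005  0.047]
side table [ 0.158  0.203 -0.003]
side panel [0.501 0.182 0.121]
```

View pics/crop_scene_a.png

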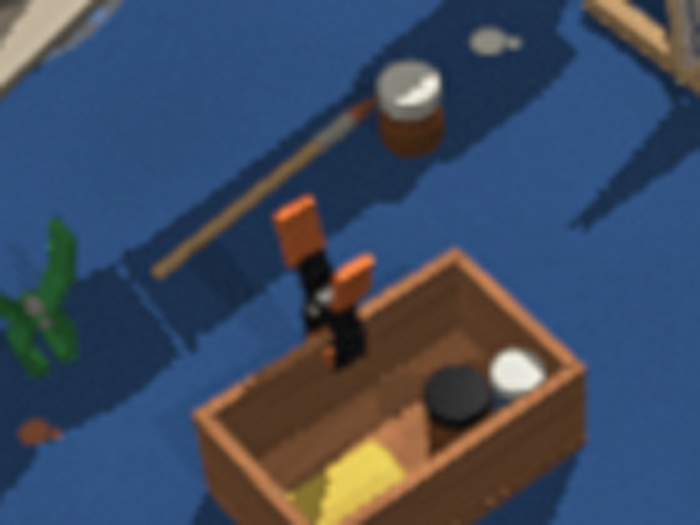

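View pics/crop_side_b.png

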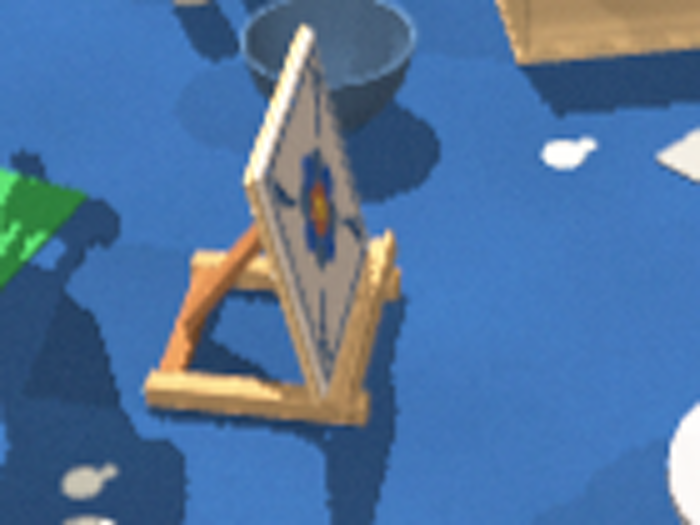

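View pics/crop_side_a.png

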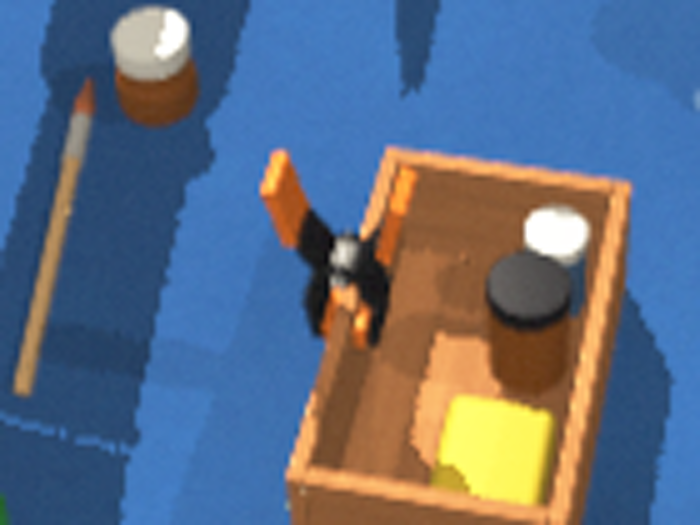

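Both views show the clip upright on the caddy's robot-side wall and the stand at about (0.5, 0.2). I'll take closer looks at each with the wrist camera.

```bash
python3 - <<'E'
from h import *
from rig import arm
for y in (90,-90):
    q=arm.inverse_kinematics([0.445,-0.195,0.30],[180,0,y]); print(y,q)
    q2=arm.inverse_kinematics([0.50,0.2,0.30],[180,0,y]); print(y,q2)
E
```

```text
90 [-13.95997152  21.49600978  48.09480635 105.49242414 -18.16363063
  61.02801571  41.10500531]
90 [-40.83005351  22.35793992  23.1498308   97.72759157  -9.76000721
  61.9045875  -14.62383716]
-90 [ -23.12527986   27.90637522   65.91430599  105.66806912  -28.1276976
   65.00334398 -127.2286243 ]
-90 [ -7.30094248  22.63752288 -25.15678316  96.78107803  10.5873206
  62.93934966 144.40378352]
```

```bash
python3 - <<'E'
from h import *
from rig import arm
arm.reach([0.445,-0.18,0.30],[180,0,90])
def shot(k):
    cp=arm.camera_params('wrist'); p,d=arm.capture('wrist'); cv2.imwrite(f"pics/{k}.png",p[:,:,::-1]); np.save(k+".npy",d); np.save(k+"_cp.npy",cp,allow_pickle=True)
shot("w1")
arm.reach([0.49,0.17,0.36],[180,0,90])
shot("w2")
print(arm.sense()['t'],arm.sense()['tcp_pos'])
E
```

```text
4.3833 [0.49023721 0.16810724 0.36004926]
```

View pics/w1.png

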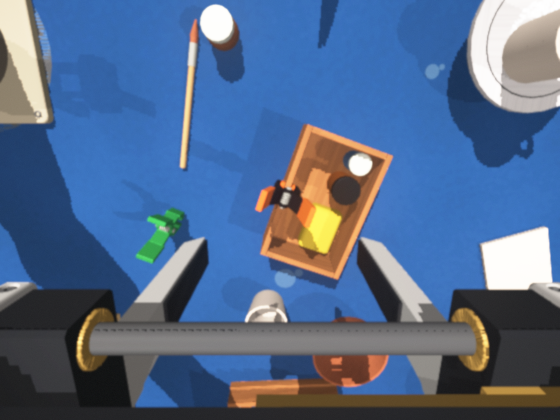

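View pics/w2.png

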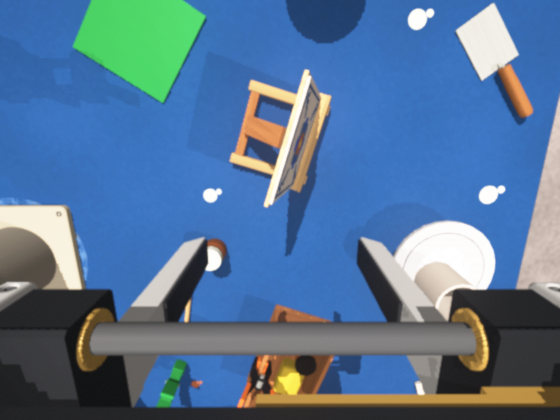

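The w1 picture shows the clip at (280,197) on the left wall of the caddy, which is turned about 20°. In w2 the top edge of board and panel runs from (308,72) to (268,205). Now the poses.

```bash
python3 - <<'E'
from h import *
for k in ("w1","w2"):
    cp=np.load(k+"_cp.npy",allow_pickle=True).item(); d=np.load(k+".npy"); W=cloud(cp,d)
    p=cv2.imread(f"pics/{k}.png"); hsv=cv2.cvtColor(p,cv2.COLOR_BGR2HSV)
    x,y,z=W[...,0],W[...,1],W[...,2]
    print(k,"table",np.nanmedian(z[(hsv[...,0]>105)&(hsv[...,0]<125)&(hsv[...,1]>150)]))
    if k=="w1":
        m=(abs(z-.075)<.007)&(x>.38)&(x<.62)&(y>-.34)&(y<-.08)
        r=cv2.minAreaRect(np.stack([x[m],y[m]],-1).astype(np.float32)); print(r,m.sum(), np.median(z[m])); print(cv2.boxPoints(r))
        m=(z>.085)&(z<.18)&(x>.38)&(x<.55)&(y>-.30)&(y<-.1)
        print("clip all",m.sum(),cv2.minAreaRect(np.stack([x[m],y[m]],-1).astype(np.float32)),z[m].max())
        org=m&(hsv[...,0]<18)&(hsv[...,1]>150)&(hsv[...,2]>150)
        for zz in (.09,.1,.11,.12,.13,.14,.15): 
            s=m&(abs(z-zz)<.005); so=s&org
            if s.sum(): print(zz,s.sum(),x[s].min(),x[s].max(),y[s].mean(),so.sum())
        s=m&(z>.15); print(np.c_[x[s],y[s],z[s]].round(4)[::6])
        n,l,st,c=cv2.connectedComponentsWithStats(s.astype(np.uint8))
        for i in range(1,n): 
            q=l==i; print(st[i],np.array([x[q].mean(),y[q].mean(),z[q].mean()]), cv2.minAreaRect(np.stack([x[q],y[q]],-1).astype(np.float32)))
    else:
        m=(z>.12)&(z<.22)&(x>.35)&(x<.65)&(y>.05)&(y<.4)
        print("zmax",np.percentile(z[m],[90,95,99,100]))
        s=m&(z>.178)
        r=cv2.minAreaRect(np.stack([x[s],y[s]],-1).astype(np.float32)); print(r); print(cv2.boxPoints(r)); print(s.sum())
    Path=None
for k in ("scene",):
    from rig import arm
    W=cloud(arm.camera_params(k),np.load("scene0.npy")); x,y,z=W[...,0],W[...,1],W[...,2]
    m=(z>.05)&(z<.22)&(x>.4)&(x<.65)&(y>.05)&(y<.35)
    P=W[m]; 
    # plane fit ransac
    rng=np.random.default_rng(0);best=0
    for _ in range(500):
        a=P[rng.choice(len(P),3,False)]; n=np.cross(a[1]-a[0],a[2]-a[0]); 
        if np.linalg.norm(n)<1e-9: continue
        n/=np.linalg.norm(n); inl=abs((P-a[0])@n)<.003
        if inl.sum()>best: best=inl.sum();B=inl
    Q=P[B];c=Q.mean(0);u,s,v=np.linalg.svd(Q-c);n=v[2]*np.sign(v[2][0]); print("board plane",n,np.arcsin(n[2]),np.degrees(np.arctan2(n[1],n[0])),c,len(Q), "z top",Q[:,2].max())
    zt=.18; t=Q[Q[:,2]>.172]; print(t.min(0),t.max(0),t.mean(0))
E
```

```text
w1 table 0.000732735575595278
((0.4949868619441986, -0.2094874083995819), (0.1899099051952362, 0.1331334114074707), 70.63054656982422) 3393 0.07512923041497893
[[ 0.40069526 -0.27699047]
 [ 0.5262933  -0.32114527]
 [ 0.58927846 -0.14198434]
 [ 0.46368045 -0.09782955]]
clip all 1243 ((0.4487001895904541, -0.19151535630226135), (0.028170423582196236, 0.06307598203420639), 70.10882568359375) 0.15976760812377278
0.09 41 0.4337505799413288 0.46779897596615355 -0.181626463236491 4
0.1 32 0.4391425946147415 0.46472110909510933 -0.18275366071230498 4
0.11 308 0.43687779014821665 0.46744815239089355 -0.19099404933406666 2
0.12 171 0.4299504463592348 0.474058312496481 -0.19066203916867872 5
0.13 164 0.4267195523354213 0.47676410392854107 -0.19135929894556333 77
0.14 116 0.4249605118225837 0.4775953675774386 -0.1917370819918929 107
0.15 130 0.4223399896694895 0.47957899171537 -0.19103237895567324 120
[[ 0.4237 -0.1706  0.1547]
 [ 0.425  -0.1709  0.1583]
 [ 0.4228 -0.1722  0.1577]
 [ 0.4291 -0.1727  0.1552]
 [ 0.4261 -0.1729  0.1594]
 [ 0.4228 -0.1743  0.1577]
 [ 0.429  -0.1754  0.1531]
 [ 0.427
[... 1564 characters left out ...]
 0.4743056  -0.19984544  0.15638897] ((0.474418580532074, -0.2006160169839859), (0.023656953126192093, 0.008490116335451603), 69.87882995605469)
w2 table 0.0007150435769490704
zmax [0.18235904 0.18273717 0.18351278 0.18463196]
((0.494968056678772, 0.22411373257637024), (0.15956123173236847, 0.009907877072691917), 72.85128784179688)
[[0.4667108  0.14934063]
 [0.47617823 0.14641926]
 [0.5232253  0.29888684]
 [0.5137579  0.3018082 ]]
1144
board plane [ 0.93261399 -0.29555325  0.20707345] 0.20858262467119204 -17.583848111546523 [0.51292822 0.21483924 0.11798436] 1014 z top 0.18146963708843122
[0.47537604 0.14557914 0.17222145] [0.52503486 0.29457228 0.18146964] [0.50075673 0.21803746 0.17689234]
```

Results: the clip is centred at (0.4486, -0.1916) with its x axis at -20°, which agrees with the caddy wall. The panel x axis is at -17.3° with lean about 0.2. Next: grasp the clip.

```bash
python3 - <<'E'
from h import *
from rig import arm
o=[180,0,70]
arm.reach([.4486,-.1916,.24],o)
print(arm.servo_line([.4486,-.1916,.1285],o,vel=.1,f_stop=12))
s=arm.sense(); print(s['tcp_pos'],s['tool_rot'],s['wrist_force'],s['gripper_width'])
arm.clamp(12); arm.sleep(.3)
s=arm.sense(); print(s['t'],s['gripper_width'],s['wrist_force'],s['ft_torque'])
cp=arm.camera_params('wrist'); p,d=arm.capture('wrist'); cv2.imwrite("pics/w3.png",p[:,:,::-1])
p,d=arm.capture('side'); cv2.imwrite("pics/s3.png",cv2.resize(p[190:340,190:340,::-1],None,fx=4,fy=4))
E
```

```text
False
[ 0.44898425 -0.19183649  0.12897838] [1.79937405e+02 1.43878345e-03 7.00018775e+01] [-0.07794485  0.15708273 -0.07778552] 0.9967795087419841
8.2583 0.4275074420463008 [ 0.22745262  0.41083405 -0.8120114 ] [-0.05636759  0.0668251   0.06519404]
```

View pics/w3.png

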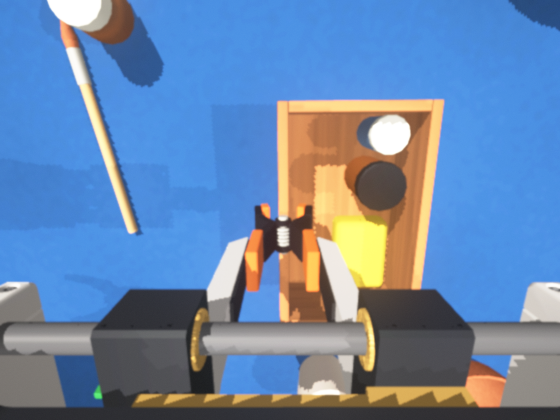

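View pics/s3.png

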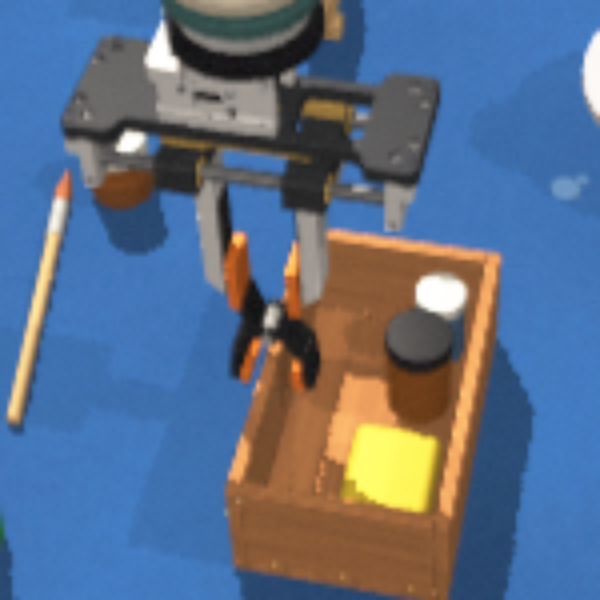

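Width 0.43 corresponds to 40 mm, so the jaws are wide open. In w3 the pads at (262,212) and (305,212) stand clear of the wall. I'll lift the clip, move it over the stand and check before lowering.

```bash
cat > pl.py <<'E'
from h import *
def pose(M,yaw,off,lean=0.2):
    a=np.radians(yaw); c,s=np.cos(a),np.sin(a)
    X=np.array([np.cos(lean)*c,np.cos(lean)*s,np.sin(lean)]);Z=np.array([-np.sin(lean)*c,-np.sin(lean)*s,np.cos(lean)])
    tz=-Z;ty=X;tx=np.cross(ty,tz)
    e=Ro.from_matrix(np.c_[tx,ty,tz]).as_euler('xyz',degrees=True)
    return np.array(M)+Z*off,e,X,Z
E
python3 - <<'E'
from pl import *
from rig import arm
M=[.4956,.2239,.183]
p,e,X,Z=pose(M,-17.3,.0502+.055); print(p,e,arm.inverse_kinematics(p,e))
arm.servo_line([.449,-.1918,.26],[180,0,70],vel=.1)
s=arm.sense(); print(s['t'],s['gripper_width'],s['wrist_force'])
arm.reach([.46,0.0,.36],[180,0,72])
p2,e,_,_=pose(M,-17.3,.0502+.09); arm.reach(p2,e)
arm.servo_line(p,e,vel=.08); arm.sleep(.3)
s=arm.sense(); print(s['t'],s['tcp_pos'],s['tool_rot'],s['gripper_width'],s['wrist_force'])
for n in ("side","scene","wrist"):
    cp=arm.camera_params(n);p,d=arm.capture(n); np.save(n+"4.npy",d); np.save(n+"4_cp.npy",cp,allow_pickle=True); cv2.imwrite(f"pics/{n}4.png",p[:,:,::-1])
c=cv2.imread("pics/side4.png")[70:210,190:330]; c2=cv2.imread("pics/scene4.png")[80:220,240:380]
cv2.imwrite("pics/c4.png",np.hstack([cv2.resize(c,(400,400)),cv2.resize(c2,(400,400))]))
E
```

```text
[0.47564549 0.23011514 0.286103  ] [168.5408441   0.         72.7      ] [-76.6457216   26.39086438  60.77183807 108.83355645 -20.90107672
  49.8535247  -25.30113312]
9.825 0.42386942511277464 [ 1.32977916 -0.36076661 -0.46003378]
12.5333 [0.47573665 0.23036128 0.28640025] [ 1.68525354e+02 -3.30623201e-02  7.27209668e+01] 0.4291319732066214 [ 0.17080044 -0.47206075 -1.14090942]
```

View pics/c4.png

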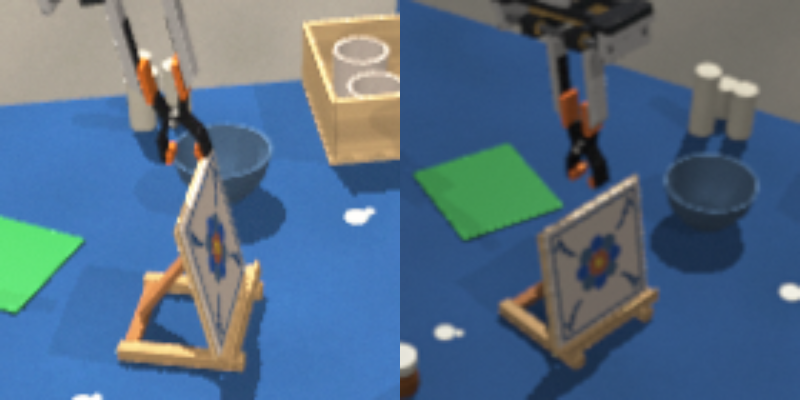

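View pics/wrist4.png

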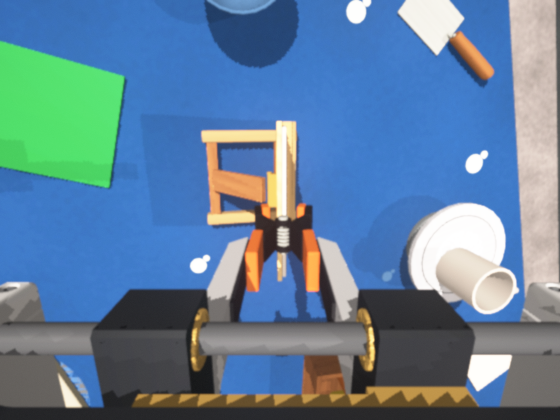

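The wrist4 view has the board edge (columns 278–292) centred between the pads (265 and 303), with the clip mid-span. I'll check that in numbers from depth, in the panel frame.

```bash
python3 - <<'E'
from pl import *
M=np.array([.4956,.2239,.183]); _,_,X,Z=pose(M,-17.3,0); Y=np.cross(Z,X)
cp=np.load("wrist4_cp.npy",allow_pickle=True).item(); W=cloud(cp,np.load("wrist4.npy")); L=(W-M)@np.c_[X,Y,Z]
a,b,z=L[...,0],L[...,1],L[...,2]
m=(abs(b)<.09)&(abs(a)<.02)&(z>-.006)&(z<.006)
print("edge z",np.percentile(z[m],[10,50,90,98]),m.sum())
for lo in np.arange(-.09,.09,.02):
    s=m&(b>lo)&(b<lo+.02)&(z>-.003)
    if s.sum()>5: print(round(lo,2),s.sum(),np.percentile(a[s],[2,50,98]).round(4),z[s].mean().round(4))
print("b range",b[m&(z>-.003)].min(),b[m&(z>-.003)].max())
# clip
for zz in np.arange(.03,.13,.01):
    s=(abs(b)<.03)&(abs(a)<.045)&(abs(z-zz)<.005)
    if s.sum()>5: print("clip z",round(zz,3),s.sum(),a[s].min().round(4),a[s].max().round(4),b[s].min().round(4),b[s].max().round(4))
cps=__import__('rig').arm.camera_params
for n in("side","scene"):
    W=cloud(cps(n),np.load(n+"4.npy")); L=(W-M)@np.c_[X,Y,Z]; a,b,z=L[...,0],L[...,1],L[...,2]
    s=(abs(b)<.03)&(abs(a)<.035)&(z>.01)&(z<.09); print(n,"lowest clip z",np.sort(z[s])[:8].round(4))
    for zz in np.arange(.03,.09,.01):
        t=s&(abs(z-zz)<.005)
        if t.sum()>2: print("  ",round(zz,3),t.sum(),a[t].min().round(4),a[t].max().round(4),b[t].mean().round(4))
    s=(abs(b)<.09)&(abs(a)<.015)&(z<.005)&(z>-.13); print("board face a",np.percentile(a[s],[10,50,90]),"b",b[s].min(),b[s].max(),"ztop",np.sort(z[s])[-8:].round(4))
E
```

```text
edge z [-0.00221641 -0.00124265 -0.00029269  0.00022378] 1096
-0.09 53 [-0.0049 -0.0029  0.0023] -0.0015
-0.07 142 [-0.0049 -0.0018  0.0023] -0.0013
-0.01 169 [-0.0057 -0.0018  0.0021] -0.0013
0.01 196 [-0.0056 -0.0018  0.003 ] -0.0012
0.03 217 [-0.0055 -0.0018  0.0029] -0.0012
0.05 218 [-0.0054 -0.0018  0.0028] -0.0011
0.07 82 [-0.0054 -0.0027  0.0028] -0.0011
b range -0.08037268089625771 0.07899438825890187
clip z 0.03 17 -0.0236 0.0251 -0.0093 0.012
clip z 0.04 237 -0.0234 0.0248 -0.0075 0.0122
clip z 0.05 58 -0.0226 0.0237 0.0028 0.0112
clip z 0.06 196 -0.0218 0.0218 -0.0022 0.0111
clip z 0.07 217 -0.0181 0.0189 0.0005 0.0138
clip z 0.08 722 -0.0125 0.0124 -0.0145 0.0138
clip z 0.09 352 -0.0156 0.014 -0.0102 0.0102
clip z 0.1 448 -0.0203 0.0196 -0.0117 0.012
clip z 0.11 340 -0.0305 0.0308 -0.0113 0.0122
clip z 0.12 510 -0.0322 0.0317 -0.0112 0.012
side lowest clip z [0.0305 0.0311 0.0311 0.0314 0.032  0.0324 0.0327 0.0327]
   0.03 16 -0.0217 0.0253 -0.0079
   0.04 49 -0.0221 0.0262 -0.0071
   0.05 33 -0.0197 0.0257 -0.0071
   0.06 34 -0.0186 0.0252 -0.0067
   0.07 37 -0.0132 0.0189 -0.0084
   0.08 50 -0.011 0.0151 -0.0076
board face a [-0.00064408  0.00371545  0.00485984] b -0.08560639303283356 0.07438044275039721 ztop [-0.0013 -0.0012 -0.001  -0.0009 -0.0006 -0.0005 -0.0004 -0.0003]
scene lowest clip z [0.0259 0.0283 0.0287 0.0288 0.0298 0.0302 0.0308 0.0313]
   0.03 23 -0.0179 0.0301 -0.0031
   0.04 47 -0.0184 0.0309 -0.0009
   0.05 26 -0.018 0.0281 -0.0024
   0.06 29 -0.0166 0.028 -0.0026
   0.07 31 -0.0096 0.0229 -0.0035
   0.08 32 -0.0112 0.019 -0.0035
board face a [0.00260381 0.00604815 0.00901541] b -0.08245213290263016 0.08698834422834288 ztop [-0.0028 -0.0028 -0.0028 -0.0027 -0.0024 -0.0023 -0.0021 -0.002 ]
```

All three cameras agree that the clip sits about 2 mm too far toward +x of the edge, so I'll shift it -2.2 mm and then descend along the board's line.

```bash
python3 - <<'E'
from pl import *
from rig import arm
M=np.array([.4956,.2239,.183]); _,_,X,Z=pose(M,-17.3,0); M=M-.0022*X
p,e,_,_=pose(M,-17.3,.0502+.055); arm.servo_line(p,e,vel=.05)
p,e,_,_=pose(M,-17.3,.0502-.001); print(arm.servo_line(p,e,vel=.05,f_stop=4)); arm.sleep(.4)
s=arm.sense(); print(s['t'],s['tcp_pos'],p,s['gripper_width'],s['wrist_force'])
for n in ("side","scene","wrist"):
    q,d=arm.capture(n); cv2.imwrite(f"pics/{n}5.png",q[:,:,::-1])
c=cv2.imread("pics/side5.png")[70:210,190:330]; c2=cv2.imread("pics/wrist5.png")[100:300,190:390]
cv2.imwrite("pics/c5.png",np.hstack([cv2.resize(c,(400,400)),cv2.resize(c2,(400,400))]))
E
```

```text
False
14.6 [0.4842195  0.22750089 0.23085378] [0.48420906 0.22744788 0.2307822 ] 0.4239421686573326 [-0.26833299 -0.41010915 -1.27753212]
```

View pics/c5.png

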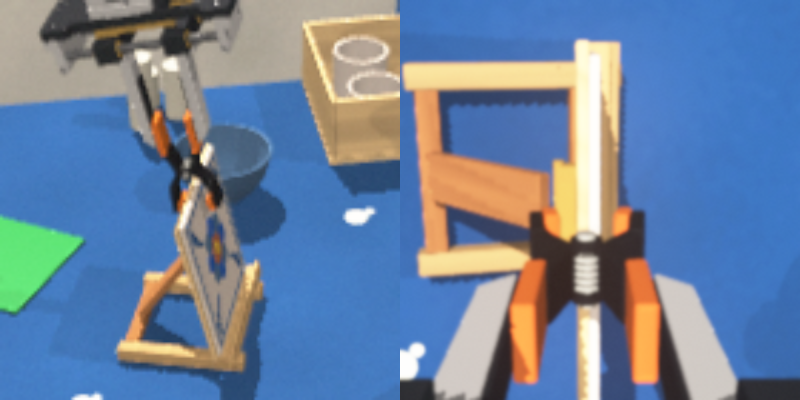

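The jaws straddle both edges without contact: no stop, and the wrist force is unchanged. Releasing.

```bash
python3 - <<'E'
from pl import *
from rig import arm
M=np.array([.4956,.2239,.183]); _,_,X,Z=pose(M,-17.3,0); M=M-.0022*X
arm.let_go(); arm.sleep(.4)
s=arm.sense(); print(s['t'],s['gripper_width'],s['wrist_force'])
p,e,_,_=pose(M,-17.3,.0502+.12); arm.servo_line(p,e,vel=.12); arm.sleep(.3)
s=arm.sense(); print(s['t'],s['tcp_pos'],s['wrist_force'])
for n in ("side","scene","wrist"):
    cp=arm.camera_params(n);q,d=arm.capture(n); np.save(n+"6.npy",d); cv2.imwrite(f"pics/{n}6.png",q[:,:,::-1])
    W=cloud(cp,d);L=(W-M)@np.c_[X,np.cross(Z,X),Z];a,b,z=L[...,0],L[...,1],L[...,2]
    s=(abs(b)<.03)&(abs(a)<.05)&(z>.055)&(z<.1); print(n,"handle top z",np.sort(z[s])[-5:].round(4),a[s].min(),a[s].max(),b[s].mean())
    s=(abs(b)<.09)&(abs(a)<.015)&(z<-.04)&(z>-.13); print(" board a",np.percentile(a[s],[10,50,90]))
c=cv2.imread("pics/side6.png")[70:210,190:330]; c2=cv2.imread("pics/scene6.png")[80:220,240:380]
cv2.imwrite("pics/c6.png",np.hstack([cv2.resize(c,(400,400)),cv2.resize(c2,(400,400))]))
E
```

```text
16.1 0.9928605746987685 [ 0.08191939  0.41933026 -0.03817755]
17.5583 [0.46122166 0.23442883 0.34910752] [ 0.54520752  0.2353114  -0.3893784 ]
side handle top z [0.0773 0.0775 0.0775 0.0783 0.0795] -0.029890918299475693 0.03158515888882264 -0.007144672140109242
 board a [0.00249018 0.00593525 0.00709474]
scene handle top z [0.0755 0.0757 0.0757 0.0765 0.0771] -0.03104183880188142 0.037120209273118265 -0.001283333501435756
 board a [0.00491138 0.00847671 0.01149685]
wrist handle top z [0.0798 0.08   0.08   0.0802 0.0802] -0.031125493483173675 0.03079896577318488 0.0011613458284397324
 board a [-0.01357193 -0.00941779 -0.00521527]
```

View pics/c6.png

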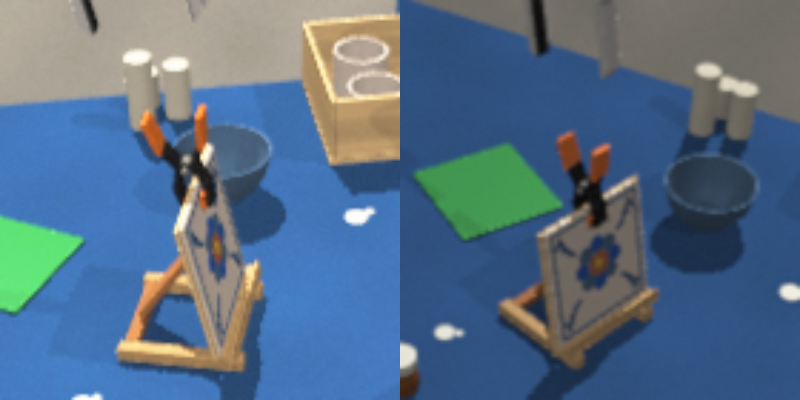

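View pics/wrist6.png

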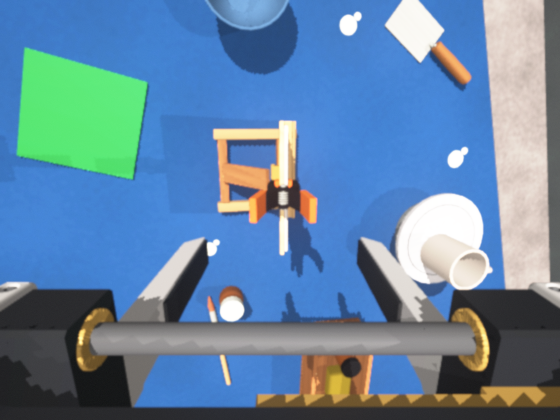

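The pictures show the clip closed on the middle of the top edge, upright and in line with the board. The board plane hasn't moved (3.7 mm in the panel frame before and after), and the gripper is clear.

```bash
python3 -c "
from rig import arm
arm.finish_job(); print(arm.sense()['t'])"
```

```text
the job is handed in; nothing more can be done
the job is handed in; nothing more can be done
```

The black and orange clamp is now clipped over the middle of the stand's top edge, holding the pattern board and back panel together. I handed the job in at about 17.7 s of robot time, with no verdict reported.

I gripped the clamp by its handles on the caddy wall and squeezed it open to 40 mm between the fingers, near its stop. I then lifted it clear and carried it over the stand. There I moved it about 2 mm to centre it, because the cameras showed it slightly off. I lowered it along the board's line and let go; nothing touched on the way down.

**Last checks, all from the cameras after backing off:**
- **Clamp position:** the pad middle is about 13 mm below the top edge, judged from the height of the handle ends. It is within about 7 mm of the edge's middle.
- **Handles:** they stand in line with the board, evenly to either side of it (about -31 to +31 mm).
- **Board:** its face is where it was before, to the accuracy of the readings, and it is still on its ledge.
- **Robot and other ware:** the gripper is clear of everything, and nothing else in the pictures looks moved.

**Not settled:** the pad forces could not be measured. The side and scene cameras differ from the wrist camera by about 2–5 mm in absolute position, so I relied on relative measurements within each camera.

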